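Lock a leg blank in the sprung bench jig

TASK

Take the leg blank with the round spigot out of the stock rack, lay it down on the open bench and let go, then take it again across its middle and lay it in the bed of the clamping jig. Then push the jig's knob forward against its spring and swing it over into the holding notch, so that the jaw stays pressed on the end of the blank and the blank sits up against the stop. Leave the other two pieces in the rack, and leave the tools and the glue bottle where they are.

Things in the scene. Friction and masses are not known exactly. Their poses are not given: they have to be found in the camera images.
- blank_mid (a point): Centre of the loose leg blank, pale wood, 160 mm long, about 0.2 kg: a 44 mm square bar 130 mm long with a round spigot, 28 mm across and 30 mm long, on one end. The point is on its axis, 80 mm from either end; z runs along it towards the spigot, x and y square to its flats. It starts upright, spigot up, in one of the rack's cells, its top 55 mm above the rim.
- rack: Fixed wooden stock rack, 200 x 72 mm, rim 115 mm above the bench. Three square cells 56 mm wide in a row along its x axis at x = -64, 0 and +64 mm, floors 10 mm above the bench, walls 8 mm. Origin: centre of its underside. The bench between rack and jig, about x = 0.45 to 0.70, y = -0.22 to -0.10 m, is always open.
- jig_seat (a point): Where the blank's centre lies once clamped: on the fixed jig's axis, 38 mm above the bench, 22 mm above the bed. y runs along the jig from plunger to stop, z up. Stop face at y = +80 mm; with the plunger back the jaw face is at y = -116 mm, so the blank goes in, either end first, with 36 mm to spare lengthways.
- knob_mid (a point): Centre of the plunger's black knob, 32 mm across, 36 mm high, on a 10 mm stem. At rest it is upright, 114 mm above the bench, at x = 0, y = -230 mm from jig_seat. It swings about the rod's axis, which lies along the jig's y through jig_seat, 76 mm below the knob's centre. The stem passes up through a J-shaped slot in a plate whose top is 74 mm above the bench.
- plunger (a joint): Travel of the sprung plunger towards the stop (the jig's +y), m: 0 back, 0.052 fully forward. Its spring pushes back with 3 N at 0, 10 N at 0.052. The jaw meets a blank that touches the stop at 0.036. Only beyond 0.046 can the stem swing into the side slot; eased back from there it rests in the notch at 0.040 and stays. Let go elsewhere it snaps back to 0.
- lever (a joint): Swing of stem and knob about the rod's axis, rad: 0 upright (a light spring returns it), positive towards the jig's -x side (the robot's side at yaw 0), 0.62 at most. Swing it to about 0.6, then ease the plunger back: the stem drops 6 mm behind the slot's lip and stays at 0.4 or more.
- jaw (a joint): Give of the sprung rubber jaw (36 mm disc) on the plunger's front end, m: 0 free, up to 0.018 pressed in; 500 N/m. About 0.004 when the blank is clamped.
- plain_blank: Other piece in the rack, pale wood, square 44 mm, 122 mm tall, no spigot. Origin: centre of its lower end.
- dowel: Other piece in the rack, pale wood, round 42 mm, 128 mm tall. Origin: centre of its lower end.
- glue: Loose white glue bottle 60 mm in diameter, 160 mm tall, standing on the bench beyond the gap between rack and jig. Origin: centre of its underside.
- plane: Loose steel block plane 160 x 50 x 56 mm on the bench beyond the rack. Origin: centre of its underside.
- try_square: Loose try square lying flat near the robot, stock 130 mm, blade 130 mm. Origin: under the stock's centre.
- spokeshave: Loose spokeshave 238 mm long (along its y), 32 mm high, lying near the robot. Origin: centre of its underside.
- jig: Fixed jig, 370 x 100 mm, axes as jig_seat, which lies at (0, 45, 38) mm from this origin (under the bed). Aluminium cheeks stand 48 mm above the bed, inner faces at x = +-27 mm, 12 mm thick, at y = 85 to 125 and -45 to 0 mm; between them (y = 0 to 85) the sides are open for fingers. A hand holding the blank by its end does not fit between the cheeks.

How it is judged:
By the outcome, as a careful person would: the job done as asked, in the order asked, and still so for the second after the job is handed in, with the robot touching nothing.
It also fails if it takes over 72 s, if anything falls off the work surface, if the arm or the gripper's body presses on something with over 40 N, if the wrist force passes 120 N, or if a joint passes its speed limit or range.

ROBOT

A 6-joint arm with a two-finger parallel gripper is mounted at the origin on the work surface. World frame = base frame: x ahead of the robot, y to its left, z up, the work surface at z = 0. Lengths are in m, angles in rad, forces in N, time in s.
With the tool pointing down it reaches from about 0.325 to 0.775 m from the base axis. Payload 5.5 kg.
Tool frame: the origin (TCP) lies between the finger pads; the fingertips stand 8 mm ahead of it and the grasp point (between the pads) lies 11 mm behind it (tcp_to_tips is the distance from the TCP to the fingertips, in m); z points along the fingers, y is the direction in which the jaws open and shut (so a half turn about z gives the same grasp; the last joint's range is limited). The gripper opens to 88 mm and grips with 3 to 60 N. Pads are 20 mm wide; open, the fingers measure 115 mm over their backs; the gripper's body (75 mm by 178 mm) begins 61 mm behind the grasp point.
Start: joints at [-1.277, 0.091, 1.231, -0, 1.82, -0.057], TCP at [0.206, -0.563, 0.231] pointing down, gripper open.
Joint ranges: [-2.87, 2.87], [-0.86, 2.18], [0.17, 2.46], [-1.51, 4.65], [0.06, 2.69], [-2.65, 2.65]. Speed limits (rad/s): [2.57, 2.57, 3.01, 3.14, 3.14, 3.14].

INTERFACE

Orientations are given as a unit quaternion [w, x, y, z].
In Python, from bench import * gives the robot as it stands. Calls block until the motion is done:
- move_to(position, orientation): joint-space move of the TCP to a pose.
- move_l(position, speed=0.15, orientation=None): straight line of the TCP; orientation=None keeps the orientation; speed is the mean speed in m/s.
- movej(angles): joint-space move.
- gripper_open() and close(): open the fingers fully, or close them until they stop; the grip force is fixed at half the most.
- hold(seconds).
- inverse_kinematics(position, orientation): joint angles nearest the present ones, or None.
- state(): the state.
- get_image(name): name is "scene" or "top" or "wrist"; returns a dict with "frame" (400x640x3 uint8, blue, green, red), "depth" (400x640 float32, m along the optical axis (not along the pixel's ray), 0 where there is no reading), "camera_matrix" (3x3 intrinsics, pixels), "view" (4x4, takes a point from world to camera coordinates). Camera axes: x right, y up, looking along -z (the intrinsics and any distortion apply to the point x, -y, -z); pixel columns grow to the right and rows downward; lengths in m; the calibration is good to about 2 mm. A picture is of the moment at which its call begins.
A pose or a line that the arm cannot do raises IKError and nothing moves.
- job_done(): hands the job in, once; it reports no verdict.
The state is a dict: "time": time; "joint_pos": joint angles; "dq": joint speeds; "joint_torque": joint torques, N m; "ee_pos": TCP position; "ee_rot": TCP orientation; "ft_force": force on the tool from outside, world axes, zero at the start; "moment": the same for the moment, N m; "finger_gap": finger opening in m.
Only numpy, scipy, OpenCV 4.12 (cv2) and the standard library are available. Lean on these libraries where they do the work, as an engineer would, in place of code of your own. Each camera call takes 0.05 s, during which the arm holds its last target. There are 200 camera calls.

## Working session

There is one attempt and no reset: what is moved stays moved. The work goes in short steps, each a Python script; the robot and the scene stay as the last script left them, time stands still between calls to the robot, and variables do not carry over. Pictures are saved under pics/ and viewed, about 8 in all and at most 12, crops included, and the job is handed in when it is done.

```bash
mkdir -p pics; ls
cat > h.py <<'E'
from bench import *
import numpy as np, cv2
def snap(name,fn):
    im=get_image(name); np.savez('pics/'+fn+'.npz',**{k:np.asarray(v) for k,v in im.items()}); cv2.imwrite('pics/'+fn+'.png',im['frame']); return im
def cloud(im):
    K=np.asarray(im['camera_matrix']);V=np.asarray(im['view']);d=np.asarray(im['depth'])
    v,u=np.mgrid[:d.shape[0],:d.shape[1]]
    c=np.stack([(u-K[0,2])/K[0,0]*d,-(v-K[1,2])/K[1,1]*d,-d],-1)
    P=(c-V[:3,3])@V[:3,:3]; P[d<=0]=np.nan
    return P
E
python3 - <<'E'
from h import *
a=snap('top','top0');b=snap('scene','scene0')
for i in (a,b): print(i['view'],i['camera_matrix'],i.keys())
print(state())
cv2.imwrite('pics/both.png',cv2.resize(np.vstack([a['frame'],b['frame']]),(480,600)))
E
```

```text
pics
[[-0.01293545 -0.99965114  0.02302784 -0.02357725]
 [ 0.98742803 -0.00914211  0.15780464 -0.5384012 ]
 [-0.15753906  0.0247796   0.98720181 -1.05076422]
 [ 0.          0.          0.          1.        ]] [[370.91634519   0.         323.524801  ]
 [  0.         370.91634519 207.21360775]
 [  0.           0.           1.        ]] dict_keys(['frame', 'depth', 'camera_matrix', 'view'])
[[-0.55357533  0.83268548 -0.01375665  0.30448169]
 [-0.70876184 -0.46238804  0.53277946  0.34347822]
 [ 0.43727681  0.30468375  0.84614231 -1.5290182 ]
 [ 0.          0.          0.          1.        ]] [[465.94891668   0.         319.07754108]
 [  0.         465.94891668 204.39064626]
 [  0.           0.           1.        ]] dict_keys(['frame', 'depth', 'camera_matrix', 'view'])
{'time': 0.1, 'joint_pos': array([-1.27670541e+00,  9.17789886e-02,  1.23175655e+00, -3.39264618e-05,
        1.81980361e+00, -5.66876573e-02]), 'dq': array([ 0.00013463, -0.00144642, -0.0031382 ,  0.00087998,  0.00197079,
       -0.00090802]), 'joint_torque': array([ 2.77870546e-03, -4.47855234e+01, -4.07571423e+01,  7.00639025e-02,
        2.83530360e-02, -1.16258921e-04]), 'ee_pos': array([ 0.20609866, -0.56322249,  0.22962772]), 'ee_rot': array([-8.65154553e-04,  9.84659038e-01,  1.74487295e-01, -1.19740534e-04]), 'ft_force': array([-0.5411375 , -0.56863035,  0.03549606]), 'moment': array([ 0.03013257, -0.02688669, -0.00331943]), 'finger_gap': 0.08747652186412068}
```

View pics/top0.png

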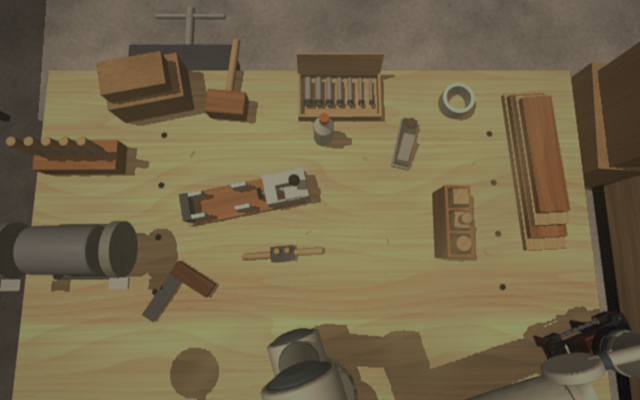

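View pics/scene0.png

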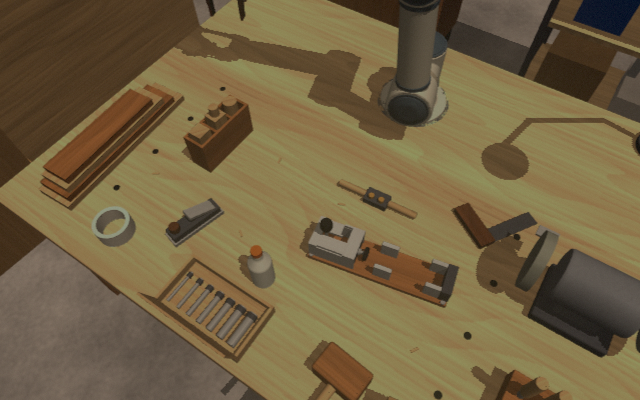

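The top view shows the rack at about (455,222) with the spigot piece in its middle cell (462,217). It also shows the jig with its knob at (293,180) and stop at (187,206), and the glue at (324,128). Next I'll measure from the depth data.

```bash
cat > m.py <<'E'
from h import *
for n in ('top0','scene0'):
    im=np.load(f'pics/{n}.npz');P=cloud(im);F=im['frame'].astype(int)
    X,Y,Z=P[...,0],P[...,1],P[...,2]
    rb=(X>.35)&(X<.75)&(Y>-.45)&(Y<-.25)
    m=rb&(Z>.105)&(Z<.120); print(n,'bench z',np.nanmedian(Z[(X>.45)&(X<.6)&(Y>-.2)&(Y<-.12)]))
    def rect(m,l):
        p=P[m][:,:2].astype(np.float32)
        if len(p)<5: print(l,len(p));return
        print(l,len(p),'z',P[m][:,2].mean().round(4),'c',p.mean(0).round(4),'box',[np.round(q,4) for q in cv2.minAreaRect(p)])
    rect(m,'rim')
    rect(rb&(Z>.158)&(Z<.18),'spigot')
    rect(rb&(Z>.134)&(Z<.146),'shoulder/dowel138')
    rect(rb&(Z>.127)&(Z<.1345),'plain132')
    jb=(X>.4)&(X<.75)&(Y>-.05)&(Y<.5)
    dark=F.max(-1)<75
    rect(jb&(Z>.10)&(Z<.14)&dark,'knob')
    rect(jb&(Z>.124)&(Z<.14)&(X<.64),'knobtop')
    rect(jb&(Z>.07)&(Z<.079)&(X<.66),'plate')
    rect(jb&(Z>.055)&(Z<.068)&(X<.66)&(Y>.06),'cheeks')
    rect(jb&(Z>.011)&(Z<.02)&(X<.66),'bed')
E
python3 m.py
python3 - <<'E'
import cv2,numpy as np
a=cv2.imread('pics/top0.png')
r=cv2.resize(a[170:270,420:500],None,fx=5,fy=5,interpolation=2);j=cv2.resize(a[160:230,170:330],(800,350),interpolation=2)
cv2.imwrite('pics/c1.png',np.hstack([cv2.resize(r,(250,312)),cv2.resize(j,(550,312))]))
E
```

```text
top0 bench z 0.00019478064101619298
rim 873 z 0.1142 c [ 0.484  -0.3939] box [array([ 0.4866, -0.4003]), array([0.0746, 0.2008]), np.float64(88.9632)]
spigot 101 z 0.1692 c [ 0.485  -0.3976] box [array([ 0.4852, -0.3988]), array([0.0261, 0.0265]), np.float64(17.5947)]
shoulder/dowel138 404 z 0.1388 c [ 0.4636 -0.3973] box [array([ 0.4862, -0.399 ]), array([0.0456, 0.1696]), np.float64(88.5929)]
plain132 266 z 0.1318 c [ 0.5339 -0.3992] box [array([ 0.4874, -0.3988]), array([0.0452, 0.1713]), np.float64(86.1031)]
knob 96 z 0.1296 c [0.6004 0.0532] box [array([0.6016, 0.0528]), array([0.0275, 0.0273]), np.float64(86.6165)]
knobtop 95 z 0.1305 c [0.6021 0.0537] box [array([0.6018, 0.0531]), array([0.0285, 0.0275]), np.float64(47.0961)]
plate 930 z 0.074 c [0.5975 0.0846] box [array([0.5977, 0.0825]), array([0.0874, 0.1218]), np.float64(11.1966)]
cheeks 571 z 0.063 c [0.5517 0.3009] box [array([0.5691, 0.2192]), array([0.0881, 0.3337]), np.float64(11.8762)]
bed 2210 z 0.0157 c [0.5514 0.2271] box [array([0.5009, 0.1815]), array([0.2526, 0.3788]), np.float64(8.9707)]
scene0 bench z -0.000
[... 361 characters left out ...]
oat64(89.0607)]
plain132 250 z 0.1311 c [ 0.5279 -0.3928] box [array([ 0.4892, -0.3941]), array([0.0473, 0.1715]), np.float64(87.7217)]
knob 141 z 0.1258 c [0.6095 0.0615] box [array([0.607 , 0.0608]), array([0.0286, 0.0268]), np.float64(72.1154)]
knobtop 106 z 0.13 c [0.6063 0.0608] box [array([0.6052, 0.061 ]), array([0.027 , 0.0276]), np.float64(78.9113)]
plate 1062 z 0.0736 c [0.6035 0.0936] box [array([0.5987, 0.0875]), array([0.0899, 0.1227]), np.float64(11.6323)]
cheeks 873 z 0.0624 c [0.5648 0.2836] box [array([0.5724, 0.2195]), array([0.0867, 0.3433]), np.float64(12.1308)]
bed 2934 z 0.0155 c [0.5585 0.2287] box [array([0.4978, 0.1879]), array([0.2615, 0.3736]), np.float64(11.2956)]
```

View pics/c1.png

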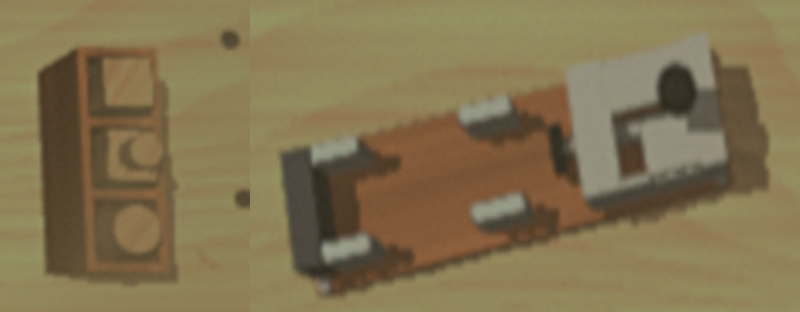

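The depth data from both cameras matches the given heights: rim 115, spigot top 170, knob top 132 and plate 74 mm. The blank is in the middle cell near (0.486,-0.396), and the jig's yaw is about 11.5°. I'll check which poses the arm can reach, then look from the wrist camera at both places.

```bash
cat >> h.py <<'E'
from scipy.spatial.transform import Rotation as Rn
def ori(z,y):
    z=np.array(z,float);z/=np.linalg.norm(z);y=np.array(y,float);y-=z*(y@z);y/=np.linalg.norm(y)
    q=Rn.from_matrix(np.column_stack([np.cross(y,z),y,z])).as_quat(); return np.r_[q[3],q[:3]]
def tcp(g,z):  # TCP for a grasp point
    z=np.array(z,float); return np.array(g)+0.011*z/np.linalg.norm(z)
def tilt(deg,az=0): # approach pointing deg below horizontal
    t=np.radians(deg); return np.array([np.cos(t)*np.cos(az),np.cos(t)*np.sin(az),-np.sin(t)])
YAW=np.radians(11.5)
def jx(): return np.array([np.cos(YAW),np.sin(YAW),0])
def jy(): return np.array([-np.sin(YAW),np.cos(YAW),0])
DOWN=np.array([0,0,-1.])
E
python3 - <<'E'
from h import *
for s in (1,-1):
  def t(l,g,z,y):
    q=inverse_kinematics(tcp(g,z),ori(z,np.array(y)*s)); print(s,l,None if q is None else np.round(q,2))
  t('rack',[.486,-.396,.136],DOWN,[0,1,0]); t('rackhi',[.486,-.396,.30],DOWN,[0,1,0])
  for a in (20,30,40):
    for h in (.2,.08,.025): t(f'lay{a} {h}',[.53,-.16,h],tilt(a),[0,1,0])
  t('mid',[.575,-.16,.03],DOWN,[0,1,0])
  t('seat',[.557,.27,.041],DOWN,jx()); 
  t('knob',[.604,.055,.115],DOWN,jy())
  b=.6; z=-(np.array([0,0,1])*np.cos(b)-jx()*np.sin(b)); t('knob sw',[.55,.1,.1],z,jy())
p=np.array([.486,-.396,.33]); move_to(p,ori(DOWN,[0,-1,0])); w=snap('wrist','w_rack')
move_to([.57,.19,.38],ori(DOWN,-jx())); w2=snap('wrist','w_jig')
print(state()['time'],np.round(state()['joint_pos'],2))
cv2.imwrite('pics/wboth.png',cv2.resize(np.vstack([w['frame'],w2['frame']]),(480,600)))
E
sed -i "s/('top0','scene0')/('w_rack','w_jig')/" m.py; python3 m.py
```

```text
1 rack [-0.74  0.17  1.33 -0.    1.64 -2.31]
1 rackhi [-0.74  0.19  1.02 -0.    1.93 -2.31]
1 lay20 0.2 None
1 lay20 0.08 None
1 lay20 0.025 None
1 lay30 0.2 [-0.7  -0.83  2.31  0.78  0.91 -2.51]
1 lay30 0.08 None
1 lay30 0.025 None
1 lay40 0.2 [-0.63 -0.73  2.17  0.56  1.01 -2.33]
1 lay40 0.08 [-0.63 -0.65  2.34  0.67  0.81 -2.51]
1 lay40 0.025 None
1 mid [-0.33  0.14  1.55 -0.    1.45 -1.9 ]
1 seat [ 0.4   0.19  1.48 -0.    1.47  0.2 ]
1 knob [ 0.03  0.12  1.42 -0.    1.6  -1.74]
1 knob sw [ 0.08 -0.52  2.11  0.08  0.96 -1.72]
-1 rack [-0.74  0.17  1.33 -0.    1.64  0.83]
-1 rackhi [-0.74  0.19  1.02 -0.    1.93  0.83]
-1 lay20 0.2 None
-1 lay20 0.08 None
-1 lay20 0.025 None
-1 lay30 0.2 [-0.7  -0.83  2.31  0.78  0.91  0.63]
-1 lay30 0.08 [-0.7  -0.71  2.46  0.98  0.73  0.34]
-1 lay30 0.025 None
-1 lay40 0.2 [-0.63 -0.73  2.17  0.56  1.01  0.81]
-1 lay40 0.08 [-0.63 -0.65  2.34  0.67  0.81  0.63]
-1 lay40 0.025 [-0.63 -0.56  2.39  0.77  0.7   0.49]
-1 mid [-0.33  0.14  1.55 -0.    1.45  1.24]
-1 seat None
-1 knob [ 0.03  0.12  1.42 -0.    1.6   1.4 ]
-1 knob sw [ 0.08 -0.52  2.11  
[... 337 characters left out ...]
] box [array([ 0.4861, -0.3979]), array([0.0451, 0.1684]), np.float64(88.387)]
plain132 1808 z 0.1321 c [ 0.5468 -0.4016] box [array([ 0.4989, -0.4005]), array([0.0445, 0.1493]), np.float64(88.2279)]
knob 0
knobtop 0
plate 0
cheeks 0
bed 1007 z 0.0159 c [0.5449 0.0263] box [array([0.5202, 0.056 ]), array([0.2584, 0.11  ]), np.float64(12.3912)]Traceback (most recent call last):
  File "<stdin>", line 13, in <module>
bench.IKError: the arm cannot take that pose within its joint ranges
Traceback (most recent call last):
  File "m.py", line 3, in <module>
    im=np.load(f'pics/{n}.npz');P=cloud(im);F=im['frame'].astype(int)
FileNotFoundError: [Errno 2] No such file or directory: 'pics/w_jig.npz'
```

The wrist depth puts the blank at (0.4862,-0.3976), which agrees with the top camera. I'll scan for the flattest lay-down pose the arm can reach, then look at the jig using the other jaw sign.

```bash
python3 - <<'E'
from h import *
for a in (25,30,35):
  for x in (.53,.56,.60):
    for y in (-.14,-.18):
      for az in (0,-.25):
        z=tilt(a,az); yy=[np.sin(az),-np.cos(az),0]
        q=[inverse_kinematics(tcp([x,y,h],z),ori(z,yy)) for h in (.12,.07,.025)]
        if all(k is not None for k in q): print(a,x,y,az,np.round(q[0],2),np.round(q[2],2))
move_to([.55,.18,.36],ori(DOWN,jx())); w2=snap('wrist','w_jig')
print(state()['time'],np.round(state()['joint_pos'],2))
E
python3 m.py | sed -n '/w_jig/,$p'
```

```text
25 0.56 -0.18 0 [-0.71 -0.61  2.38  1.12  0.72  0.22] [-0.71 -0.39  2.42  1.46  0.64 -0.21]
25 0.6 -0.14 0 [-0.54 -0.55  2.34  1.09  0.55  0.31] [-0.54 -0.33  2.38  1.54  0.48 -0.22]
25 0.6 -0.14 -0.25 [-0.32 -0.61  2.38  0.25  0.25  1.3 ] [-0.32 -0.39  2.42  2.02  0.07 -0.48]
25 0.6 -0.18 0 [-0.64 -0.47  2.29  1.16  0.63  0.19] [-0.64 -0.26  2.33  1.53  0.57 -0.26]
25 0.6 -0.18 -0.25 [-0.43 -0.57  2.35  0.63  0.28  0.88] [-0.43 -0.34  2.39  1.79  0.17 -0.3 ]
30 0.53 -0.18 0 [-0.75 -0.72  2.39  0.94  0.82  0.39] [-0.75 -0.52  2.46  1.18  0.69  0.05]
30 0.56 -0.14 0 [-0.58 -0.69  2.38  0.85  0.69  0.53] [-0.58 -0.5   2.45  1.17  0.54  0.14]
30 0.56 -0.18 0 [-0.69 -0.61  2.32  0.95  0.74  0.39] [-0.69 -0.41  2.39  1.23  0.62  0.03]
30 0.56 -0.18 -0.25 [-0.48 -0.72  2.39  0.45  0.47  1.05] [-0.48 -0.52  2.46  0.87  0.26  0.6 ]
30 0.6 -0.14 0 [-0.52 -0.54  2.28  0.87  0.6   0.52] [-0.52 -0.35  2.34  1.24  0.47  0.09]
30 0.6 -0.14 -0.25 [-0.31 -0.6   2.32  0.15  0.38  1.4 ] [-0.31 -0.4   2.38  0.44  0.13  1.1 ]
30 0.6 -0.18 0 [-0.61 -0.47  2.24  0.96  0.66  0.39] [-0.61 -0.28  2.29  1.27 
[... 940 characters left out ...]
  0.98]
3.5667 [ 0.26  0.1   0.99 -0.    2.05  0.06]
w_jig bench z 3.471506426051949e-05
rim 0
spigot 0
shoulder/dowel138 0
plain132 0
knob 462 z 0.1273 c [0.602  0.0618] box [array([0.6032, 0.0591]), array([0.0296, 0.0262]), np.float64(5.2115)]
knobtop 372 z 0.1304 c [0.6033 0.0594] box [array([0.6034, 0.0582]), array([0.0299, 0.027 ]), np.float64(10.5943)]
plate 3382 z 0.0741 c [0.5987 0.092 ] box [array([0.599 , 0.0851]), array([0.0863, 0.1225]), np.float64(11.2588)]
cheeks 2786 z 0.0637 c [0.5529 0.3151] box [array([0.5723, 0.2182]), array([0.0863, 0.3386]), np.float64(11.3117)]
bed 9173 z 0.0162 c [0.5573 0.2467] box [array([0.518 , 0.2028]), array([0.2358, 0.3778]), np.float64(0.2123)]
```

View pics/w_jig.png

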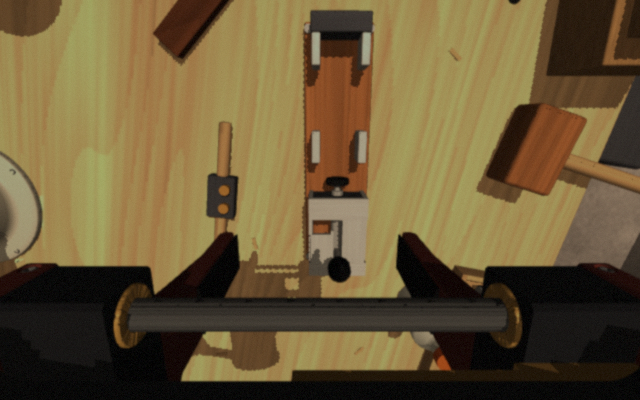

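The wrist view shows the jig aligned with the image. The four cheek tops are at (316,47), (366,48), (316,147) and (362,146), the knob is at (338,269) and the jaw at (338,184). I'll fit the jig pose from the cheek tops.

Run:
```python
from h import *
im=np.load('pics/w_jig.npz');P=cloud(im);Z=P[...,2]
m=((Z>.058)&(Z<.068)).astype(np.uint8); m[:,:300]=0;m[:,378:]=0;m[190:]=0
n,l,s,c=cv2.connectedComponentsWithStats(m)
Q=[]
for i in range(1,n):
    if s[i,4]>60:
        p=P[l==i]; r=cv2.minAreaRect(p[:,:2].astype(np.float32)); print(s[i],p.mean(0).round(4),[np.round(k,4) for k in r]); Q.append(r[0])
Q=np.array(Q); print(Q)
K=P[(Z>.124)&(Z<.134)&(P[...,0]<.64)&(P[...,0]>.56)&(P[...,1]<.1)&(P[...,1]>.02)];print('knob',K.mean(0))
# jaw/stop
```

```text
[ 311   11   62   55 1985] [0.5432 0.3616 0.0641] [array([0.5457, 0.3527]), array([0.079 , 0.0642]), np.float64(11.2284)]
[312 131   8  32 254] [0.54   0.21   0.0642] [array([0.5401, 0.2098]), array([0.01  , 0.0434]), np.float64(11.3161)]
[357 131  10  32 277] [0.6041 0.223  0.0638] [array([0.6046, 0.2229]), array([0.012 , 0.0433]), np.float64(11.419)]
[[0.54570919 0.35272211]
 [0.54010391 0.20981808]
 [0.6045568  0.22285761]]
knob [0.60328583 0.05939438 0.13039472]
```

Jig fit: yaw 11.35°, seat (0.559,0.2826), cheek spacing 65.8 mm (66 expected). The predicted knob (0.6044,0.057) is within about 1.5 mm of the measured one. Next I'll grasp the blank and lift it.

```bash
cat >> h.py <<'E'
YAW=np.radians(11.35); SEAT=np.array([.559,.2826,.038])
E
python3 - <<'E'
from h import *
z=DOWN;o=ori(z,[0,-1,0]);c=[.4862,-.3976]
def fz(l): s=state();print(l,round(s['time'],2),s['ee_pos'].round(4),s['ft_force'].round(1),round(s['finger_gap'],4))
move_to([*c,.22],o); move_l([*c,.125],.12); fz('at')
close(); fz('closed')
move_l([*c,.20],.08); fz('up'); move_l([*c,.30],.2); fz('lift')
move_to([.53,-.2,.30],o); hold(.1); fz('over')
snap('scene','s1'); snap('wrist','w1')
im=cv2.imread('pics/s1.png');w=cv2.imread('pics/w1.png');cv2.imwrite('pics/v1.png',np.hstack([im[60:260,150:400],cv2.resize(w,(320,200))]))
E
```

```text
at 6.65 [ 0.4866 -0.3979  0.1262] [ 0.1  0.6 -0.5] 0.0876
closed 7.39 [ 0.4862 -0.3976  0.125 ] [-0.5  0.1 -0.4] 0.0448
up 8.48 [ 0.486  -0.3974  0.1991] [ 0.8  0.4 -3.1] 0.0446
lift 9.13 [ 0.4861 -0.3976  0.2986] [-0.5 -0.9 -2.8] 0.0447
over 10.06 [ 0.5297 -0.2016  0.2993] [ 0.6 -0.4 -2.3] 0.0444
```

View pics/v1.png

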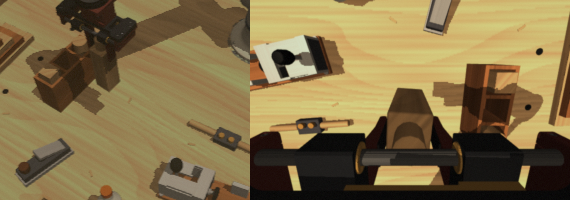

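The blank is held between the fingers (gap 44.6 mm, about 2.5 N hanging), and the middle cell is empty. Next I'll tilt and lay it down.

Run:
```python
from h import *
g=np.array([.55,-.16]);z=tilt(32);o=ori(z,[0,-1,0])
def fz(l): s=state();print(l,round(s['time'],2),s['ee_pos'].round(4),s['ft_force'].round(1),round(s['finger_gap'],4))
move_to(tcp([*g,.20],z),o); fz('tilted')
move_l(tcp([*g,.095],z),.12); fz('near')
for h in (.075,.06,.045,.034,.026):
    move_l(tcp([*g,h],z),.06); fz(h)
    if np.linalg.norm(state()['ft_force'])>30: break
snap('scene','s2')
im=cv2.imread('pics/s2.png');cv2.imwrite('pics/v2.png',cv2.resize(im[60:260,150:400],(750,600)))
```

```text
tilted 11.19 [ 0.5596 -0.1604  0.1959] [-0.4  0.1 -2. ] 0.0447
near 12.22 [ 0.5597 -0.1603  0.0903] [ 0.5 -0.7 -2.3] 0.0444
0.075 12.7 [ 0.5601 -0.1606  0.0711] [ 2.2 -0.9  0. ] 0.0437
0.06 13.1 [ 0.5596 -0.1608  0.055 ] [ 0.6 -2.4  1.4] 0.0437
0.045 13.5 [ 0.5591 -0.1599  0.0385] [-0.5 -1.3 -0.6] 0.0436
0.034 13.83 [ 0.5591 -0.1597  0.0277] [ 0.4 -1.8 -1.4] 0.0439
0.026 14.12 [ 0.5593 -0.1598  0.02  ] [ 0.9 -0.1 -1.3] 0.0432
```

View pics/v2.png

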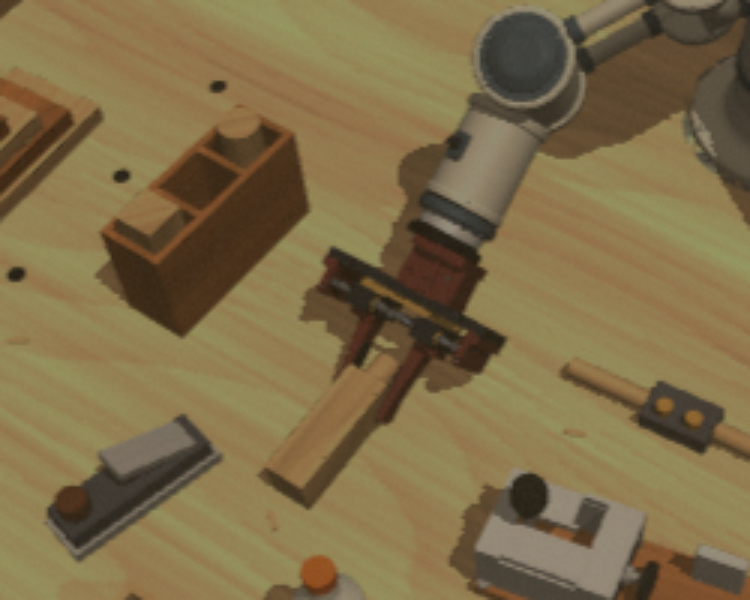

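The blank has pivoted flat onto the bench between the fingers, at about (335,430). I'll let go, back off along the tool axis and measure it from above.

Run:
```python
from h import *
z=tilt(32); gripper_open(); hold(.2)
p=state()['ee_pos']; move_l(p-.10*z,.2)
move_to([.53,-.16,.30],ori(DOWN,[0,1,0])); hold(.2)
s=state();print(s['time'],s['ee_pos'],s['joint_pos'].round(2),s['ft_force'].round(1))
for n in ('wrist','top'):
    im=snap(n,'b_'+n);P=cloud(im);X,Y,Z=np.moveaxis(P,-1,0)
    r=(X>.42)&(X<.78)&(Y>-.26)&(Y<-.05)
    for l,m in (('top',r&(Z>.039)&(Z<.05)),('all',r&(Z>.02)&(Z<.06)),('hi',r&(Z>.06)&(Z<.2))):
        p=P[m]
        if len(p)>5: print(n,l,len(p),p.mean(0).round(4),[np.round(k,4) for k in cv2.minAreaRect(p[:,:2].astype(np.float32))])
```

```text
Traceback (most recent call last):
bench.IKError: the arm cannot follow that straight line within its joint ranges
```

Run:
```python
from h import *
p=state()['ee_pos']; print(state()['finger_gap']); move_l(p+[0,0,.13],.2)
move_to([.53,-.16,.30],ori(DOWN,[0,1,0])); hold(.2)
s=state();print(s['time'],s['ee_pos'],s['joint_pos'].round(2),s['ft_force'].round(1))
for n in ('wrist','top'):
    im=snap(n,'b_'+n);P=cloud(im);X,Y,Z=np.moveaxis(P,-1,0)
    r=(X>.42)&(X<.78)&(Y>-.26)&(Y<-.05)
    for l,m in (('top',r&(Z>.039)&(Z<.05)),('all',r&(Z>.02)&(Z<.06)),('hi',r&(Z>.06)&(Z<.2))):
        p=P[m]
        if len(p)>5: print(n,l,len(p),p.mean(0).round(4),[np.round(k,4) for k in cv2.minAreaRect(p[:,:2].astype(np.float32))])
```

```text
0.08787471516181848
18.3583 [ 0.52984437 -0.16003205  0.2999284 ] [-0.35 -0.01  1.21  0.    1.94 -1.93] [-0.4  0.2  0.5]
wrist top 2878 [ 0.6066 -0.1614  0.0441] [array([ 0.6486, -0.1306]), array([0.218 , 0.1949]), np.float64(71.8916)]
wrist all 3640 [ 0.6016 -0.1666  0.0418] [array([ 0.6699, -0.1826]), array([0.2862, 0.175 ]), np.float64(20.5492)]
wrist hi 347 [ 0.7613 -0.0543  0.0905] [array([ 0.764 , -0.0541]), array([0.0081, 0.0318]), np.float64(89.4688)]
top top 73 [ 0.6642 -0.1594  0.0441] [array([ 0.6692, -0.1344]), array([0.223, 0.086]), np.float64(24.1658)]
top all 83 [ 0.669  -0.1499  0.0433] [array([ 0.6695, -0.134 ]), array([0.2236, 0.0863]), np.float64(24.3809)]
top hi 40 [ 0.76   -0.0548  0.0965] [array([ 0.762 , -0.0557]), array([0.0085, 0.0347]), np.float64(85.7145)]
```

View pics/b_wrist.png

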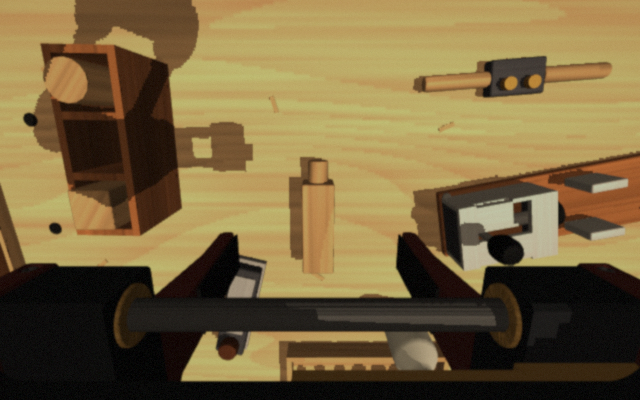

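The blank lies flat, with its bar at (318,227) and the spigot at (318,170) pointing towards the robot. I'll segment it with a tighter box and check it against its known size.

Run:
```python
from h import *
im=np.load('pics/b_wrist.npz');P=cloud(im);X,Y,Z=np.moveaxis(P,-1,0)
r=(X>.45)&(X<.72)&(Y>-.22)&(Y<-.11)
for l,m in (('bar',r&(Z>.0405)&(Z<.05)),('all',r&(Z>.025)&(Z<.06))):
    m=cv2.morphologyEx(m.astype(np.uint8),cv2.MORPH_OPEN,np.ones((3,3),np.uint8))>0
    p=P[m]; print(l,len(p),p.mean(0).round(4),[np.round(k,4) for k in cv2.minAreaRect(p[:,:2].astype(np.float32))],p.min(0).round(4),p.max(0).round(4))
for dy in (-.018,-.010,-.014):
    print(dy,inverse_kinematics(tcp([*(SEAT+dy*jy())[:2],.043],DOWN),ori(DOWN,jx())))
```

```text
bar 2800 [ 0.6051 -0.1599  0.0441] [array([ 0.6078, -0.1599]), array([0.1299, 0.044 ]), np.float64(0.0056)] [ 0.5428 -0.1819  0.0411] [ 0.6728 -0.1379  0.0471]
all 3291 [ 0.5938 -0.1599  0.0426] [array([ 0.5927, -0.1599]), array([0.1601, 0.044 ]), np.float64(0.0056)] [ 0.5127 -0.1819  0.025 ] [ 0.6728 -0.1379  0.0471]
-0.018 [ 3.85465740e-01  1.99890671e-01  1.46516706e+00 -4.44089210e-16
  1.47653492e+00  1.87370870e-01]
-0.01 [ 3.98089730e-01  2.05000060e-01  1.45935783e+00 -4.44089210e-16
  1.47723476e+00  1.99994860e-01]
-0.014 [ 3.91786639e-01  2.02414120e-01  1.46230013e+00 -4.44089210e-16
  1.47687840e+00  1.93691769e-01]
```

The size checks out at 160.1 × 44.0 mm, with the centre at (0.5927,-0.1599). Now I'll take it across the middle and carry it to above the jig.

Run:
```python
from h import *
def fz(l): s=state();print(l,round(s['time'],2),s['ee_pos'].round(4),s['ft_force'].round(1),round(s['finger_gap'],4))
c=[.5927,-.1599]; o=ori(DOWN,[0,1,0])
move_to(tcp([*c,.10],DOWN),o); move_l(tcp([*c,.025],DOWN),.12); fz('at'); close(); fz('closed')
move_l(tcp([*c,.22],DOWN),.2); fz('up')
s=(SEAT-.014*jy())[:2]; o2=ori(DOWN,jx())
move_to(tcp([*s,.22],DOWN),o2); move_l(tcp([*s,.10],DOWN),.15); hold(.2); fz('over')
im=snap('wrist','w3');P=cloud(im);Z=P[...,2]
r=lambda a,b:(Z>a)&(Z<b)&(P[...,1]<.45)&(P[...,1]>.15)&(P[...,0]>.45)&(P[...,0]<.68)
p=P[r(.09,.11)]; print(len(p),cv2.minAreaRect(p[:,:2].astype(np.float32)))
```

```text
at 20.12 [ 0.5933 -0.1601  0.0151] [-0.5  0.1 -0.4] 0.0879
closed 20.87 [ 0.5927 -0.1599  0.014 ] [0.3 0.5 0.6] 0.0436
up 21.99 [ 0.5922 -0.1598  0.207 ] [-0.3 -0.6 -3.8] 0.0438
over 24.95 [0.5624 0.2692 0.0904] [ 0.4  0.8 -3.2] 0.0438
2414 ((0.5524787306785583, 0.31251439452171326), (0.06157820299267769, 0.06822925060987473), 11.421869277954102)
```

View pics/w3.png

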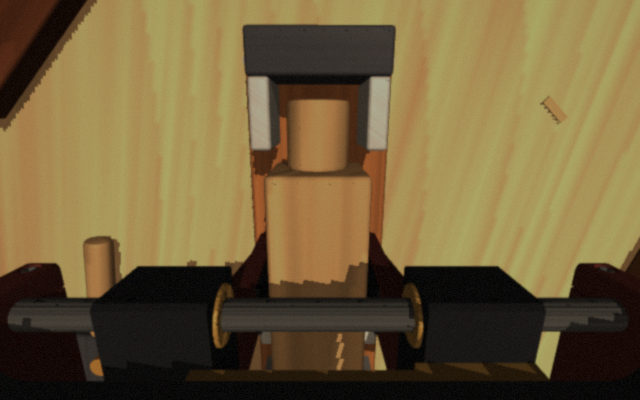

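The blank's axis at column 318 is centred between the far cheeks (inner edges about 272 and 367, middle 319). The spigot end is clear of the stop. I'll lower it with force checks.

Run:
```python
from h import *
def fz(l): s=state();print(l,round(s['time'],2),s['ee_pos'].round(4),s['ft_force'].round(1),round(s['finger_gap'],4));return s['ft_force']
s=(SEAT-.014*jy())[:2]; ok=True
for h in (.065,.054,.047,.0425):
    move_l(tcp([*s,h],DOWN),.08); f=fz(h)
    if np.linalg.norm(f)>15: ok=False;break
if ok:
    gripper_open(); hold(.1); fz('open')
    move_l(tcp([*s,.20],DOWN),.2)
    move_to([.55,.18,.36],ori(DOWN,jx())); 
    im=snap('wrist','w4');P=cloud(im);Z=P[...,2]
    m=(Z>.025)&(Z<.045);m[:,320:355]&=True;q=np.zeros_like(m);q[50:178,322:356]=1
    p=P[m&q];print(len(p),[np.round(k,4) for k in cv2.minAreaRect(p[:,:2].astype(np.float32))],Z[(Z>.036)&(Z<.05)&q].mean())
    cv2.imwrite('pics/v4.png',cv2.resize(im['frame'][0:300,250:430],(360,600)))
```

```text
0.065 25.58 [0.5615 0.2688 0.0533] [ 0.   0.2 -2.2] 0.0438
0.054 25.87 [0.5613 0.2687 0.0421] [ 0.2  0.4 -2.1] 0.0441
0.047 26.12 [0.5614 0.2687 0.0353] [-0.1  0.2 -1.9] 0.0439
0.0425 26.37 [0.5615 0.2688 0.0311] [-1.1  1.  -2.3] 0.0437
open 27.29 [0.5618 0.2689 0.0315] [ 0.3  0.2 -0.2] 0.0881
81 [array([0.5462, 0.3142]), array([0.0659, 0.0314]), np.float64(84.4686)] 0.04612478710535143
```

View pics/v4.png

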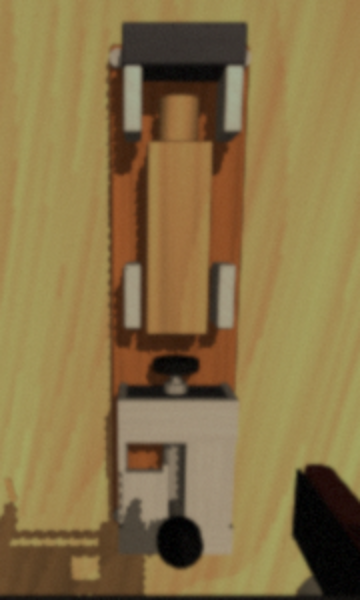

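The blank lies in the bed between the cheeks, spigot (180,115) towards the stop. There's a gap at both the stop and the jaw (178,365), and the knob is at (180,540). Before touching the knob I'll check that the whole knob path is reachable.

```bash
cat >> h.py <<'E'
KN=np.array([.604,.0578,0])
def kp(d,b,r=.079,s=-1):
    u=np.array([0,0,np.cos(b)])-jx()*np.sin(b)
    g=np.array([KN[0],KN[1],.038])+d*jy()+r*u
    return tcp(g,-u),ori(-u,s*jy())
def fz(l):
    s=state();f=s['ft_force'];print(l,round(s['time'],2),s['ee_pos'].round(4),'fjx %.1f fjy %.1f fz %.1f'%(f@jx(),f@jy(),f[2]),round(s['finger_gap'],4));return f
E
python3 - <<'E'
from h import *
for s in (1,-1):
  for a in ((0,0),(.051,0),(.051,.3),(.051,.6),(.04,.6),(.04,.5)):
    q=inverse_kinematics(*kp(*a,s=s)); print(s,a,None if q is None else q.round(2))
p,o=kp(0,0); move_to(p+[0,0,.1],o); move_l(p,.1); fz('at'); close(); hold(.1); fz('closed')
for d in (.02,.036,.044,.048): move_l(kp(d,0)[0],.06); hold(.1); fz(d)
snap('wrist','w5');snap('scene','s5');
im=cv2.imread('pics/s5.png');w=cv2.imread('pics/w5.png');cv2.imwrite('pics/v5.png',np.hstack([cv2.resize(im[200:320,290:470],(480,320)),cv2.resize(w,(320,320))]))
E
```

```text
1 (0, 0) [ 0.04  0.12  1.42 -0.    1.6  -1.73]
1 (0.051, 0) [ 0.12  0.11  1.43 -0.    1.6  -1.65]
1 (0.051, 0.3) [ 0.1  -0.21  1.77  0.03  1.28 -1.67]
1 (0.051, 0.6) [ 0.08 -0.52  2.11  0.08  0.96 -1.72]
1 (0.04, 0.6) [ 0.05 -0.52  2.11  0.1   0.97 -1.75]
1 (0.04, 0.5) [ 0.06 -0.42  2.    0.08  1.07 -1.73]
-1 (0, 0) [ 0.04  0.12  1.42 -0.    1.6   1.41]
-1 (0.051, 0) [ 0.12  0.11  1.43 -0.    1.6   1.5 ]
-1 (0.051, 0.3) [ 0.1  -0.21  1.77  0.03  1.28  1.47]
-1 (0.051, 0.6) [ 0.08 -0.52  2.11  0.08  0.96  1.42]
-1 (0.04, 0.6) [ 0.05 -0.52  2.11  0.1   0.97  1.39]
-1 (0.04, 0.5) [ 0.06 -0.42  2.    0.08  1.07  1.41]
at 31.45 [0.6045 0.0578 0.1071] fjx 0.2 fjy 0.0 fz -0.2 0.0877
closed 32.47 [0.6041 0.0573 0.106 ] fjx -0.3 fjy -2.6 fz 0.1 0.0308
0.02 33.05 [0.6002 0.0767 0.106 ] fjx 0.6 fjy -4.2 fz 1.3 0.0312
0.036 33.57 [0.5972 0.0916 0.106 ] fjx 0.1 fjy -8.2 fz 0.2 0.0314
0.044 33.95 [0.5958 0.0983 0.106 ] fjx 0.9 fjy -11.0 fz -0.5 0.0309
0.048 34.3 [0.5952 0.1015 0.106 ] fjx -0.5 fjy -13.2 fz -1.1 0.0309
```

View pics/v5.png

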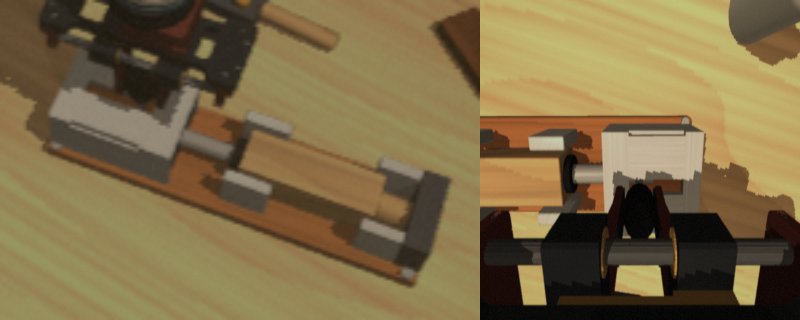

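The jaw is on the blank and the blank is at the stop. The arm lags about 3 mm under the spring load, so the actual travel is about 45 mm. I'll go on using actual displacement, then swing.

Run:
```python
from h import *
def act(): return (state()['ee_pos']-np.array([.6041,.0573,.106]))@jy()
for d in (.051,.053,.055):
    move_l(kp(d,0)[0],.05); hold(.15); f=fz(d); print(' act',act().round(4))
    if act()>.0497 or abs(f@jy())>35: break
D=d
for b in (.1,.2,.3,.4,.5,.6):
    p,o=kp(D,b); move_l(p,.06,o); f=fz(b); print(' act',act().round(4))
    if np.linalg.norm(f)>45: print('stop');break
hold(.2);fz('sw')
w=snap('wrist','w6');s=snap('scene','s6')
cv2.imwrite('pics/v6.png',np.hstack([cv2.resize(s['frame'][200:320,290:470],(480,320)),cv2.resize(w['frame'],(320,320))]))
open('D','w').write(f'{D} {b}')
```

```text
0.051 34.8 [0.5947 0.1039 0.106 ] fjx -0.8 fjy -15.1 fz -0.5 0.0311
 act 0.0476
0.053 35.2 [0.5944 0.1056 0.106 ] fjx -0.4 fjy -15.6 fz -0.3 0.0308
 act 0.0492
0.055 35.6 [0.5941 0.1072 0.106 ] fjx -0.0 fjy -16.4 fz -1.0 0.0312
 act 0.0509
0.1 35.87 [0.5867 0.1058 0.1055] fjx 1.3 fjy -16.8 fz -2.8 0.0305
 act 0.051
0.2 36.13 [0.5799 0.1045 0.1042] fjx 1.9 fjy -17.2 fz -3.5 0.031
 act 0.0511
0.3 36.4 [0.573  0.1033 0.1017] fjx 3.3 fjy -17.5 fz -5.6 0.0306
 act 0.0512
0.4 36.67 [0.5661 0.1023 0.0977] fjx 5.8 fjy -17.8 fz -10.0 0.0309
 act 0.0516
0.5 36.93 [0.5591 0.1013 0.0921] fjx 11.9 fjy -18.4 fz -17.7 0.0308
 act 0.052
0.6 37.2 [0.5537 0.1004 0.0879] fjx 19.4 fjy -17.5 fz -22.6 0.0312
 act 0.0522
sw 37.4 [0.5539 0.1004 0.0879] fjx 15.1 fjy -18.0 fz -20.8 0.0311
```

View pics/v6.png

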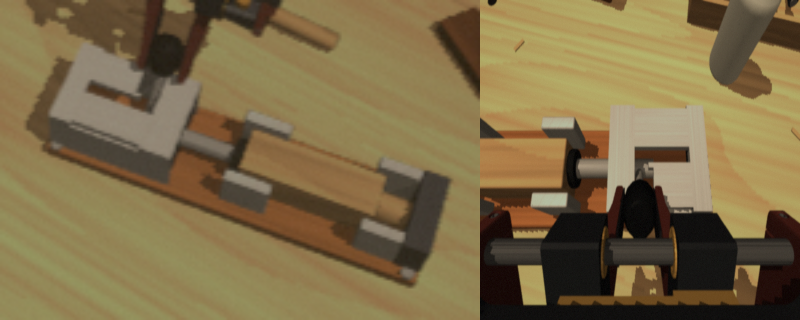

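The stem is over in the side slot (scene crop: stem base (150,95), knob (165,55)), and the blank is against the stop. The tool is pulling about 26 N along the stem, so I'll ease that off first, then let the plunger back gently.

Run:
```python
from h import *
def rep(l):
    f=fz(l); s=state(); R=Rn.from_quat(np.r_[s['ee_rot'][1:],s['ee_rot'][0]]).as_matrix(); z=R[:,2]
    print('   act %.4f toolangle %.3f'%((s['ee_pos']-np.array([.6041,.0573,.106]))@jy(),np.arctan2(z@jx(),-z[2])),'tool-f',(R.T@f).round(1))
rep('now')
D=.055
for r in (.076,.073):
    p,o=kp(D,.6,r); move_l(p,.04,o); hold(.15); rep(f'r{r}')
for d in (.052,.049,.046,.043):
    p,o=kp(d,.6,r); move_l(p,.03,o); hold(.15); rep(f'd{d}')
```

```text
now 37.5 [0.5539 0.1004 0.088 ] fjx 15.2 fjy -19.2 fz -20.4 0.0308
   act 0.0521 toolangle 0.591 tool-f [ 1.3 19.1 25.5]
r0.076 37.9 [0.5568 0.1009 0.0894] fjx 3.3 fjy -17.8 fz -6.5 0.031
   act 0.0520 toolangle 0.596 tool-f [-1.  17.8  7.4]
r0.073 38.3 [0.5599 0.1013 0.0906] fjx -3.6 fjy -17.9 fz 4.0 0.0313
   act 0.0519 toolangle 0.602 tool-f [-0.7 17.9 -5.2]
d0.052 38.7 [0.5604 0.0988 0.0905] fjx -4.1 fjy -16.1 fz 2.9 0.0308
   act 0.0493 toolangle 0.602 tool-f [-1.8 16.1 -4.6]
d0.049 39.1 [0.5609 0.0962 0.0905] fjx -4.7 fjy -14.4 fz 3.1 0.031
   act 0.0466 toolangle 0.602 tool-f [-2.1 14.5 -5.2]
d0.046 39.5 [0.5614 0.0936 0.0905] fjx -3.3 fjy -12.1 fz 4.4 0.0312
   act 0.0440 toolangle 0.602 tool-f [-0.3 12.1 -5.4]
d0.043 39.9 [0.5619 0.0911 0.0905] fjx -4.0 fjy -11.6 fz 3.1 0.031
   act 0.0414 toolangle 0.602 tool-f [-1.5 11.6 -4.7]
```

Run:
```python
from h import *
for d in (.0415,.040,.0385,.037):
    p,o=kp(d,.6,.073); move_l(p,.03,o); hold(.15); f=fz(f'd{d}'); print((state()['ee_pos']-np.array([.6041,.0573,.106]))@jy())
    if f@jy()>-6: break
w=snap('wrist','w7');s=snap('scene','s7')
cv2.imwrite('pics/v7.png',np.hstack([cv2.resize(s['frame'][200:320,290:470],(480,320)),cv2.resize(w['frame'],(320,320))]))
```

```text
d0.0415 40.3 [0.5621 0.0898 0.0905] fjx -4.3 fjy -10.0 fz 4.2 0.0308
0.040123625826096104
d0.04 40.7 [0.5623 0.0891 0.0905] fjx -3.5 fjy -7.3 fz 3.2 0.0311
0.03940330999364163
d0.0385 41.1 [0.5624 0.0889 0.0905] fjx -5.5 fjy -1.9 fz 5.6 0.0309
0.03920011792607644
```

View pics/v7.png

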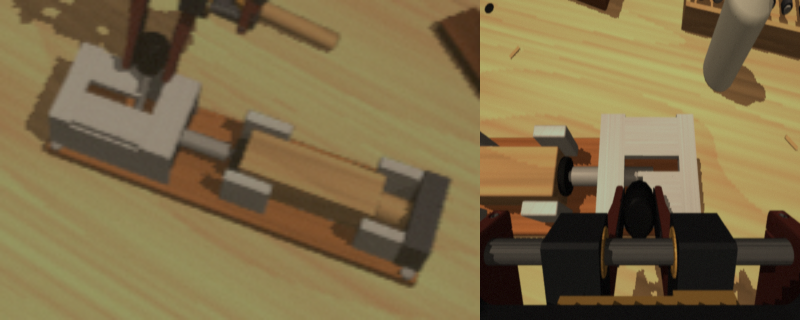

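The travel stopped at about 39–40 mm while the back force dropped from 10 N to 2 N, so the notch is carrying the plunger. I'll let go, retreat and check from depth, since my picture allowance is used up.

Run:
```python
from h import *
gripper_open(); hold(.1); fz('open'); p=state()['ee_pos']; z=-np.array([np.sin(-.6)*jx()[0],np.sin(-.6)*jx()[1],np.cos(.6)])
try: move_l(p-.08*z,.15)
except IKError: move_l(p+[0,0,.1],.15)
move_l(state()['ee_pos']+[0,0,.08],.2)
move_to([.55,.18,.36],ori(DOWN,jx())); hold(.3); fz('look')
A=SEAT
for n in ('wrist','top','scene'):
    im=snap(n,'f_'+n);P=cloud(im);q=P-A; a=q@jx();b=q@jy();Z=P[...,2];F=im['frame'].max(-1)
    k=P[(Z>.085)&(Z<.135)&(abs(a)<.09)&(b>-.26)&(b<-.12)]-A; kk=np.c_[k@jx(),k@jy(),k[:,2]+.038]
    print(n,'knob jx/jy/z med',np.median(kk,0).round(4),'max z',kk[:,2].max().round(4))
    bar=(abs(a)<.018)&(b>-.2)&(b<.12)&(Z>.048)&(Z<.068); bb=b[bar]
    print('  blank top z',np.median(Z[bar]).round(4),'jy range',np.percentile(bb,[1,99]).round(4),len(bb), 'a mid',np.median(a[bar]).round(4))
    sp=(abs(a)<.01)&(Z>.045)&(Z<.056)&(b>.03)&(b<.1); print('  spigot jy',np.percentile(b[sp],[2,98]).round(4) if sp.any() else None)
    for l,x,y in (('rack',.486,-.398),):
        r=(abs(P[...,0]-x)<.09)&(abs(P[...,1]-y)<.03)&(Z>.125); print('  above rim n',r.sum(),P[r].mean(0).round(3) if r.any() else '')
```

```text
open 42.29 [0.5621 0.0887 0.0893] fjx -0.4 fjy 0.4 fz 0.4 0.0882
look 45.04 [0.5497 0.1796 0.3604] fjx -1.0 fjy 0.2 fz 0.1 0.0879
wrist knob jx/jy/z med [-0.0391 -0.186   0.1172] max z 0.1258
  blank top z 0.0603 jy range [-0.1863  0.1024] 3794 a mid -0.0002
  spigot jy [0.0509 0.0795]
  above rim n 0 
top knob jx/jy/z med [-0.0441 -0.1937  0.1178] max z 0.1258
  blank top z 0.0591 jy range [-0.1911  0.1014] 263 a mid -0.001
  spigot jy [0.0505 0.0773]
  above rim n 475 [ 0.493 -0.4    0.135]
scene knob jx/jy/z med [-0.0327 -0.1866  0.1145] max z 0.1257
  blank top z 0.0593 jy range [-0.1879  0.1047] 990 a mid 0.0004
  spigot jy [0.0525 0.0817]
  above rim n 367 [ 0.498 -0.394  0.133]
```

```bash
python3 -c "
from bench import *
job_done()"
```

```text
the job is handed in; nothing more can be done
```

The blank with the spigot is clamped in the jig, the knob is in its holding notch, and the job was handed in at about 45 s of robot time.

**What I did**
- I took the blank from the rack's middle cell, laid it flat on the open bench and let go.
- I took it again across its middle and laid it in the jig bed with the spigot towards the stop.
- I pushed the knob to about 51–52 mm, swung it to about 0.6 rad, eased it back into the notch, released it and moved the arm clear.

**Last checks**, from depth about 2.5 s after letting go:
- **Plunger:** the knob is at jig y about −0.186 to −0.194 m, which means 36–44 mm of travel depending on the camera. That fits the notch at 40 mm. While easing back, travel stopped at about 39 mm as the spring load left the gripper.
- **Lever:** the knob is 33–44 mm to the robot's side, so the swing is roughly 0.5 rad.
- **Blank:** it is centred to within 1 mm and lies flat. The spigot's end reads 77–82 mm, against 80 mm for the stop face.
- **Wrist force:** it read close to zero after release, so the robot is touching nothing.

**What disagreed or was not checked**
- The three cameras differ from each other by up to about 8 mm along the jig and 11 mm across it at the knob.
- The arm gave about 3–4 mm under the spring load, so I steered the push by its actual position.
- While swinging the knob I briefly pulled about 26 N along the stem and then eased it off. That is within the wrist force limit.
- Depth still shows pieces standing above the rack rim, but I did not measure the other two pieces, the tools or the glue bottle again at the end. As far as I could see, nothing touched them.

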